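# Lock the tin dispenser's drum with its pin

### The arm

A 6-joint arm with a two-finger parallel gripper is mounted at the origin on the work surface. World frame = base frame: x ahead of the robot, y to its left, z up, the work surface at z = 0. Lengths are in mm, angles in rad, forces in N, time in s.
With the tool pointing down it reaches from about 300 to 775 mm from the base axis. Payload 14.6 kg.
Tool frame: the origin (TCP) lies at the very end of the fingers, on their centre line; the grasp point (between the pads) lies 19 mm behind it; z points along the fingers, y is the line along which they close (so a half turn about z gives the same grasp; the last joint's range is limited). The gripper opens to 94 mm and grips with 3 to 60 N. Pads are 16 mm wide; open, the fingers measure 119 mm over their backs; the gripper's body (75 mm by 177 mm) begins 78 mm behind the grasp point.
Start: joints at [-0.067, 0.3, 1.521, -0, 1.321, -0.067], TCP at [549.99, -0.002, 166.746] pointing down, gripper open.
Joint ranges: [-3.03, 3.03], [-0.79, 2.21], [0.23, 2.52], [-1.04, 4.18], [0, 3.07], [-2.55, 2.55]. Speed limits (rad/s): [2.22, 2.22, 2.57, 3.14, 3.14, 3.14].

### API

Orientations are given as [roll, pitch, yaw] about the fixed x, y, z axes, in that order (R = Rz(yaw) Ry(pitch) Rx(roll)).
In Python, from cell import manip, eyes, ticket gives the robot as it stands. The module is installed in compiled form; this text tells all that it offers.
- The arm moves only by the tool arm_command, never from a script. Its argument "plan" is a list of rows, each a list of 5 numbers: the opening, from -1 (shut) to 1 (fully open), then the shift along the tool's x, y, z in m, then the turn about the tool's z in rad. In form: [[jaw, dx, dy, dz, roll], ...]. A call has 1 to 20 rows; each row shifts and turns the commanded pose from where the row before left it, along the tool's axes as they then stand; what a row does not reach is not made up. A row lasts 1/8 s, in which the tool goes at most 62.5 mm and 10.7 degrees, less where a joint would pass 70% of its speed; a pose out of reach is approached as far as the arm can. A call is refused whole if a number of a shift passes 0.0625 or a number of a turn 0.188, either way. A call with a gripper value outside its range is refused whole. The fingers move at their own pace and stop on an object; "newtons" is the grip in N (left out, the last holds). Time passes only in rows, so rows that do not move let the fingers close. It gives the time, the measured TCP pose, the force, the opening and the grip force at its end, in the units of the state.
- manip.read_state(): the state, without advancing time (a new reading comes with each control period).
- eyes.camera(name): name is "scene" or "side" or "wrist"; returns a dict with "img" (384x512x3 uint8, blue, green, red), "z_map" (384x512 float32, mm along the optical axis (not along the pixel's ray), 0 where there is no reading), "fx", "fy", "cx", "cy" (pixels), "eye" and "orientation" of the camera in the world. Camera axes: x right, y down, z forward; pixel columns grow to the right and rows downward; lengths in mm; the calibration is good to about 2 mm. A picture is of the moment at which its call begins.
- ticket.sign_off(): hands the job in; it is judged then, once.
The state is a dict: "clock": time; "joints": joint angles; "qd": joint speeds; "effort": joint torques, N m; "eef_pos": TCP position; "eef_rot": TCP orientation; "wrist_force": force on the tool from outside, world axes, zero at the start; "moment": the same for the moment, N m; "finger_gap": finger opening in mm; "finger_force": force on a finger pad.
Only numpy, scipy, OpenCV 4.12 (cv2) and the standard library are available. Lean on these libraries where they do the work, as an engineer would, in place of code of your own. Each camera call takes 0.05 s, during which the arm holds its last target. There are 200 camera calls.

### The job

Lock the tin dispenser: take the red-headed pin from its sloping rest and stand it in the guide hole on top of the blue bearing block, so that it rests on the shaft inside. With the pin waiting there, turn the crank until the shaft's hidden cross-hole comes under the pin and the pin drops in, then push the pin fully home, its head down on the block. Leave the tins and the jar standing around where they are.

Things in the scene. Friction and masses are not known exactly. Their poses are not given: they have to be found in the camera images.
- dispenser: Tin dispenser, fixed; origin on the counter under the guide hole; z up, y along the crank shaft away from the crank, x to the feed chute. Blue bearing block 68 x 60 mm (x, y), 165 tall. Drum and chute (to x 250 mm) lie 35 to 185 mm along +y, under 195 high. The shaft (40 mm thick) runs through the block, its top 45 mm below the block's top, with an 18 mm cross-hole right through it.
- guide_mouth (a point): Centre of the guide hole's mouth in the bare-metal top of the block, 165 mm up; axes as the dispenser. Hole 17 mm wide, straight down, 40 deep, mouth chamfered 4 mm. A pin standing on the shaft has its head's underside 60 mm above the block. Lined up, it falls about 42 mm on to a stiff friction catch, leaving 18 mm to push with about 8 to 12 N; it stays where pushed.
- shaft_axis (a point): Point on the crank shaft's axis, level with the middle of the crank handle: 100 mm above the counter and 140 mm along the dispenser's -y from the guide hole. Axes as the dispenser.
- crank_handle (a point): Middle of the crank's black handle: a bar 22 mm in diameter, 72 mm long, parallel to the shaft, 80 mm from its axis; an 8 mm thick steel arm joins it at the end nearest the block. Straight above shaft_axis at crank angle 0.
- crank (a joint): Crank angle, rad: 0 arm upright, negative leaning to the dispenser's -x (where it starts), positive to +x; stops at +-1.25. Stays where left; takes about 5 N at the handle. The hidden hole lines up with the guide (within about 0.1) at one angle between -0.25 and 0.8, different every time; the pin, once dropped in, blocks the crank.
- pin_center (a point): Half-way along the loose pin: steel shank 14 mm diameter, 105 long, tip chamfered 3 mm; red head 34 mm diameter, 26 tall; 131 mm overall, 0.16 kg. z runs from tip to head. It starts leaning 26 degrees from vertical in a grey trough, open above, that holds the lowest 75 mm of shank; the head leans roughly towards the robot. Draw it out along its axis.
- pin_head (a point): Centre of the pin's red head, on the pin's axis, 118 mm from the tip and 13 mm under the head's top. Axes as pin_center.
- pin_tip (a point): Tip of the pin's shank, on its axis. Axes as pin_center.
- tin_center (a point): Centre of a green-labelled tin, 74 mm in diameter, 108 mm tall, standing loose; to be left alone.
- jar_center (a point): Centre of an amber jar with a red lid, 70 mm in diameter, 100 mm tall, standing loose; to be left alone.
- flat_tin_center (a point): Centre of a flat blue-labelled tin, 86 mm in diameter, 45 mm tall, standing loose; to be left alone.
Mind the look-alikes: they are no part of the job. Leave any black or purple look-alike of the part that bears pin_center alone.

How it is judged:
By the outcome, as a careful person would: the job done as asked, in the order asked, and still so for the second after the job is handed in, with the robot touching nothing.
It also fails if it takes over 72 s, if anything falls off the work surface, if the arm or the gripper's body presses on something with over 40 N, if the wrist force passes 120 N, or if a joint passes its speed limit or range.

## Working session

There is one attempt and no reset: what is moved stays moved. The work goes in short steps, Python scripts to look and compute and a tool call to move; the robot and the scene stay as the last step left them, time stands still between calls to the robot, and variables do not carry over. Pictures are saved under pics/ and viewed, at most 10 in all, crops included, and the job is handed in when it is done.

Besides the shell and the picture viewer there is one more tool, called after ">>>" by a JSON object that holds its "op" and its "data", one argument or row to a line. arm_command: Moves the arm, as the interface text tells. Its arguments: {"type":"object","properties":{"plan":{"type":"array"},"newtons":{"type":"number"}},"required":["plan"]}

```bash
mkdir -p pics
cat > h.py <<'E'
import numpy as np, cv2
from scipy.spatial.transform import Rotation as R
from cell import manip, eyes, ticket
def cam(n):
    c=eyes.camera(n); z=c['z_map']; h,w=z.shape
    u,v=np.meshgrid(np.arange(w),np.arange(h))
    P=np.stack([(u-c['cx'])/c['fx']*z,(v-c['cy'])/c['fy']*z,z],-1)
    o=np.array(c['orientation'])
    M=o if o.shape==(3,3) else (R.from_euler('xyz',o).as_matrix() if o.size==3 else R.from_quat(o).as_matrix())
    W=P@M.T+np.array(c['eye']); W[z==0]=np.nan
    return c,c['img'],W
E
python3 - <<'E'
from h import *
for n in ['scene','side']:
    c,i,W=cam(n); cv2.imwrite(f'pics/{n}0.png',i); np.savez(f'{n}0.npz',img=i,W=W)
    print(n,c['eye'],c['orientation'],c['fx'])
print(manip.read_state())
E
```

```text
scene [1319.75755372 1205.01002878 1167.41110112] [-2.22306941  0.02074233  2.49018804] 489.856524001009
side [  39.36098676  860.14811194 1006.64588309] [-2.34608599  0.01178823 -2.59888938] 396.8254928132212
{'clock': 0.1, 'joints': array([-6.66005739e-02,  3.00412683e-01,  1.52150068e+00,  2.87941874e-06,
        1.32070928e+00, -6.66103329e-02]), 'qd': array([-0.00052446, -0.00058415, -0.00319829, -0.00076885, -0.00045592,
        0.00111772]), 'effort': array([ 1.84928511e-03, -5.32644153e+01, -3.53284299e+01,  7.10431044e-02,
        2.34944851e-02, -7.30603051e-05]), 'eef_pos': array([5.49729370e+02, 1.56666539e-02, 1.66252409e+02]), 'eef_rot': array([-3.14056514e+00, -7.13397149e-05,  1.57080534e+00]), 'wrist_force': array([ 0.1068418 , -0.18160696, -1.02361053]), 'moment': array([-0.03918198,  0.00743937, -0.0003895 ]), 'finger_force': 0.0, 'finger_gap': 94.19287206276829}
```

View pics/scene0.png

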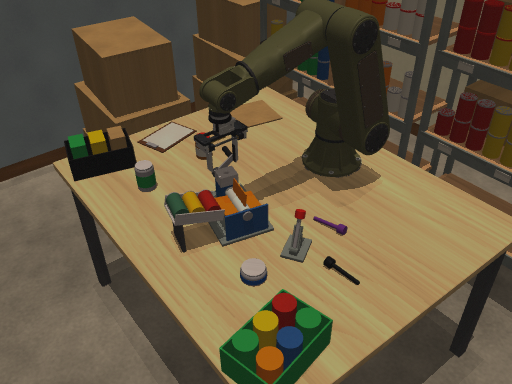

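View pics/side0.png

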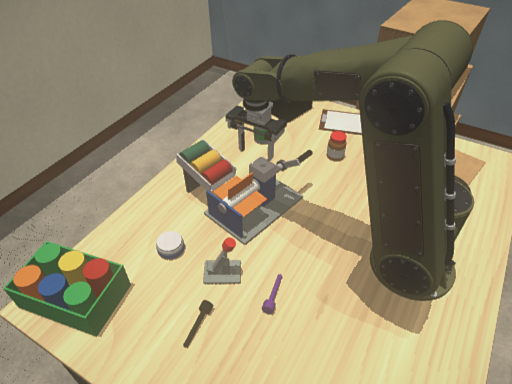

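Run:
```python
from h import *
for n,boxes in [('scene',[(285,205,315,225),(280,205,315,262)]),('side',[(215,235,240,252),(200,235,245,285)])]:
    d=np.load(n+'0.npz'); i=d['img'].astype(int); W=d['W']
    x0,y0,x1,y1=boxes[0]
    red=(i[...,2]>120)&(i[...,1]<60)&(i[...,0]<60); m=np.zeros_like(red); m[y0:y1,x0:x1]=1; m&=red
    p=W[m]; print(n,'head',m.sum(),np.nanmedian(p,0),np.nanmin(p,0),np.nanmax(p,0))
    # block top: height 165, region
    t=(abs(W[...,2]-165)<4)&(W[...,0]>350)&(W[...,0]<800)&(abs(W[...,1])<400)
    p=W[t]; print('top',t.sum(),np.nanmedian(p,0),np.percentile(p[:,:2],[2,98],axis=0)); ys,xs=np.where(t); print(np.median(xs),np.median(ys))
d=np.load('side0.npz');W=d['W']
for v,u in [(153,305),(157,300),(160,290),(163,283),(166,278),(170,262),(163,262)]: print(u,v,W[v,u],d['img'][v,u])
a=cv2.resize(np.load('side0.npz')['img'][125:295,150:350],None,fx=3,fy=3,interpolation=2)
b=cv2.resize(np.load('scene0.npz')['img'][140:280,155:355],None,fx=3,fy=3,interpolation=2)
cv2.imwrite('pics/a.png',a);cv2.imwrite('pics/b.png',b)
```

```text
scene head 55 [467.25129906 315.30186593 143.90392441] [438.59110449 293.82507236 127.26877199] [478.1221654  322.18915085 154.60048263]
top 377 [709.6856056   48.50488369 164.37326224] [[502.53606377 -35.38542418]
 [796.66760093 135.02469597]]
195.0 196.0
  return np.nanmean(a, axis, out=out, keepdims=keepdims)
Traceback (most recent call last):
ValueError: zero-size array to reduction operation fmin which has no identity
```

Scene view: red pin head at about (300,213), trough at (297,245), dispenser block at (228,178). Side view: head at (229,243), block top at (263,167), crank handle at (303,156), jar at (337,145).

Run:
```python
from h import *
for n,boxes in [('scene',[(285,205,315,225)]),('side',[(215,235,240,252)])]:
    d=np.load(n+'0.npz'); i=d['img'].astype(int); W=d['W']
    x0,y0,x1,y1=boxes[0]
    red=(i[...,2]>1.8*i[...,1])&(i[...,2]>1.8*i[...,0])&(i[...,2]>70); m=np.zeros_like(red); m[y0:y1,x0:x1]=1; m&=red
    p=W[m]; print(n,'head',m.sum(),np.nanmedian(p,0),np.percentile(p,[3,97],axis=0))
    t=(abs(W[...,2]-165)<3)&(W[...,0]>350)&(W[...,0]<800)&(abs(W[...,1])<300)
    nn,l,s,cc=cv2.connectedComponentsWithStats(t.astype(np.uint8))
    for k in range(1,nn):
        if s[k,4]>25: p=W[l==k]; print('top',s[k],np.median(p,0),np.percentile(p[:,:2],[2,98],axis=0).round().tolist())
d=np.load('side0.npz');W=d['W']
for v,u in [(153,305),(157,300),(160,290),(163,283),(166,278),(170,262),(163,262)]: print(u,v,W[v,u],d['img'][v,u])
a=cv2.resize(np.load('side0.npz')['img'][125:295,150:350],None,fx=3,fy=3,interpolation=2)
b=cv2.resize(np.load('scene0.npz')['img'][140:280,155:355],None,fx=3,fy=3,interpolation=2)
cv2.imwrite('pics/ab.png',cv2.resize(np.vstack([a,b]),None,fx=.645,fy=.645))
```

```text
scene head 96 [466.93476267 315.74847381 141.29348596] [[445.8903914  295.32555505 129.08935449]
 [478.13112525 325.62328148 152.4098397 ]]
top [190 191  10  15  31] [700.31463558  46.45609984 165.90736599] [[691.0, 16.0], [717.0, 94.0]]
top [182 193  13  18  62] [730.15810022  59.38858125 165.02284046] [[717.0, 8.0], [744.0, 104.0]]
side head 110 [454.83159569 310.32673654 146.19439505] [[440.6955883  290.223525   135.95908344]
 [467.39353513 323.07255731 154.40141129]]
top [179 145  35  21  87] [746.18859998  63.70535985 165.28147879] [[724.0, -4.0], [790.0, 112.0]]
top [194 152  26  17  84] [698.16061393  67.18250404 165.27040592] [[683.0, 16.0], [716.0, 109.0]]
top [249 156  28  19 224] [529.50260478  -8.65522701 164.65656025] [[495.0, -39.0], [564.0, 23.0]]
305 153 [ 436.5636663  -136.91877999  162.78446408] [56 67 75]
300 157 [ 444.08185189 -114.69379085  157.89782124] [55 67 75]
290 160 [472.7126594  -98.5585906  144.42608156] [148 177 194]
283 163 [498.65193524 -99.2977921  119.69486926] [ 88  98 104]
278 166 [510.04848392 -84.53555466 112.02192212] [119 126 133]
262 170 [518.93227242  12.15781825 162.16532038] [124 134 142]
262 163 [534.84601737 -15.45736636 164.99336111] [129 138 145]
```

View pics/ab.png

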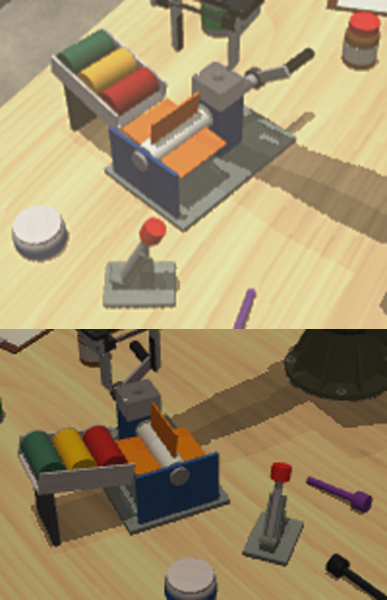

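The crops show the pin in its trough leaning toward the robot (−x), the block's bare top at about (529,−9) right under the gripper, and the crank leaning to −x. I'll lift and look with the wrist camera.

>>> {"op": "arm_command", "data": {
  "plan": [
    [1,0,0,-0.04,0],
    [1,0,0,-0.05,0],
    [1,0,0,-0.05,0],
    [1,0,0,-0.04,0],
    [1,0,0,0,0],
    [1,0,0,0,0]
  ]
}}

```text
clock: 0.85
eef_pos: [549.8, 0.0, 345.4]
eef_rot: [-3.14, -0.0, 1.571]
wrist_force: [0.3, 0.1, -0.0]
finger_gap: 94.0
finger_force: 0.0
```

Run:
```python
from h import *
c,i,W=cam('wrist'); cv2.imwrite('pics/w1.png',i); np.savez('w1.npz',img=i,W=W); print(c['eye'],c['orientation'],c['fx'],manip.read_state()['eef_pos'])
for n in ['scene','side']:
    c,i,W=cam(n); np.savez(n+'1.npz',img=i,W=W)
    t=(abs(W[...,2]-165)<3)&(abs(W[...,0]-530)<60)&(abs(W[...,1]+8)<60); p=W[t]
    print(n,t.sum(),cv2.minAreaRect(p[:,:2].astype(np.float32)))
```

```text
[551.24173463  83.60910121 562.43533657] [ 2.84908593e+00  2.34269987e-03 -1.51970410e-03] 275.34996128643684 [5.49677822e+02 2.06639657e-02 3.45127322e+02]
scene 85 ((536.3631591796875, 3.3435211181640625), (84.05399322509766, 68.60476684570312), 76.21942138671875)
side 227 ((532.9179077148438, 5.396305084228516), (92.11764526367188, 70.14341735839844), 77.8386459350586)
```

View pics/w1.png

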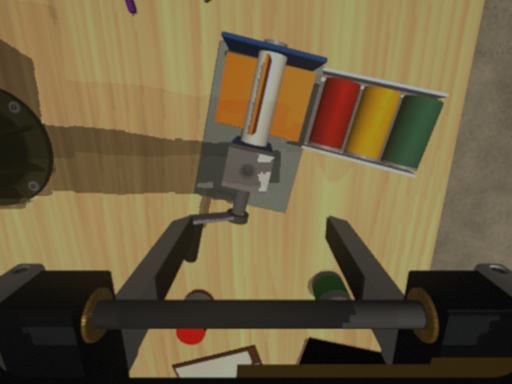

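The wrist view shows the guide hole at about (248,170), the crank handle at (200,235) with its arm running from (240,217), and the shaft and drum running up to (273,45).

Run:
```python
from h import *
d=np.load('w1.npz'); i=d['img']; W=d['W']
def at(u,v): return W[v-1:v+2,u-1:u+2].reshape(-1,3)
t=(abs(W[...,2]-165)<4)&(abs(W[...,0]-530)<60)&(abs(W[...,1]+8)<45)
n,l,s,_=cv2.connectedComponentsWithStats(t.astype(np.uint8)); k=1+np.argmax(s[1:,4]); p=W[l==k]
print(s[k],np.median(p[:,2]),cv2.minAreaRect(p[:,:2].astype(np.float32)))
# hole: dark/low pixels
sub=(slice(155,185),slice(232,264)); g=cv2.cvtColor(i,cv2.COLOR_BGR2GRAY)
Z=W[...,2]; print(np.round(Z[160:182,238:260:1]).astype(int))
print(g[160:182,238:260])
# handle: dark points z>110 below the block
m=(W[...,1]<-90)&(W[...,1]>-200)&(W[...,0]>380)&(W[...,0]<520)&(Z>115)&(Z<185)
q=W[m]; print(m.sum(),np.percentile(q,[2,50,98],axis=0))
h=(g<60)&m; print(h.sum(), cv2.minAreaRect(W[h][:,:2].astype(np.float32)), np.percentile(W[h],[2,25,50,75,98],axis=0))
# shaft axis: white drum shaft points; base plate z~?
```

```text
[ 222  146   53   49 1689] 163.99667213645012 ((532.353515625, -12.17767333984375), (60.636775970458984, 68.03681182861328), 76.93267822265625)
[[                 163                  165                  163
                   164                  164                  164
                   164                  164                  164
                   163                  165                  165
                   163                  163                  164
                   165                  165                  164
                   165                  165                  164
                   165]
 [                 163                  164                  163
                   162                  164                  164
                   164                  165                  165
                   164                  164                  164
                   164                  163                  164
                   164                  165                  165
                   165                  164                  164
                   164
[... 11459 characters left out ...]
8  88  87  87  87  86  86  86  87  87  88  87  88  89  88
   88  90 112 143]
 [ 88  88  88  88  88  87  87  88  87  87  87  87  88  88  87  87  88  87
   88  88  95 112]]
772 [[ 430.26503761 -166.65246371  116.14082029]
 [ 454.45370635 -106.74792864  152.81050183]
 [ 516.15742711  -90.65867254  161.98842412]]
487 ((473.3984680175781, -135.6506805419922), (82.4678726196289, 78.02815246582031), 74.43343353271484) [[ 429.90435874 -165.54638415  116.12310164]
 [ 442.10736023 -145.85332896  138.36938343]
 [ 449.14521198 -114.30919433  156.73413747]
 [ 464.70436065  -99.03625343  159.13755176]
 [ 517.65082071  -90.58053544  161.2557051 ]]<stdin>:9: RuntimeWarning: invalid value encountered in cast
```

Guide mouth is at about (532.4, −12.2, 165) and dispenser yaw about −13°. The crank starts near −0.9 rad. Next is a closer look at the pin.

>>> {"op": "arm_command", "data": {
  "plan": [
    [1,0.03,-0.01,0,0],
    [1,0.05,-0.015,0,0],
    [1,0.05,-0.015,0,0],
    [1,0.05,-0.015,0,0],
    [1,0.03,-0.015,0,0],
    [1,0.02,-0.01,0,0],
    [1,0,0,0,0],
    [1,0,0,0,0]
  ]
}}

```text
clock: 2.0
eef_pos: [470.2, 229.4, 346.3]
eef_rot: [-3.141, 0.0, 1.571]
wrist_force: [0.6, 0.3, -0.7]
finger_gap: 94.0
finger_force: 0.0
```

Run:
```python
from h import *
c,i,W=cam('wrist'); np.savez('w2.npz',img=i,W=W)
P=[]
Z=W[...,2]
m=(Z>8)&(abs(W[...,0]-470)<90)&(abs(W[...,1]-315)<90)&(Z<175)
ys,xs=np.where(m); print(xs.min(),xs.max(),ys.min(),ys.max())
crop=i[max(ys.min()-10,0):ys.max()+10,max(xs.min()-10,0):xs.max()+10]
cv2.imwrite('pics/w2.png',cv2.resize(crop,None,fx=4,fy=4,interpolation=2)[:600,:800])
j=i.astype(int); red=m&(j[...,2]>1.8*j[...,1])&(j[...,2]>1.8*j[...,0])&(j[...,2]>60)
ys,xs=np.where(red); print('red px',red.sum(),xs.mean(),ys.mean())
p=W[red]; print(np.percentile(p,[2,50,98],axis=0))
# RANSAC plane of head top (normal near 26deg tilt)
q=p; rng=np.random.default_rng(0); best=(0,)
for _ in range(3000):
    a=q[rng.choice(len(q),3,replace=False)]; nn=np.cross(a[1]-a[0],a[2]-a[0]); L=np.linalg.norm(nn)
    if L<20: continue
    nn/=L; nn*=np.sign(nn[2]); 
    if not .8<nn[2]<.96: continue
    k=abs((q-a[0])@nn)<1.0
    if k.sum()>best[0]: best=(k.sum(),k)
k=best[1]; c0=q[k].mean(0); n=np.linalg.svd(q[k]-c0)[2][2]; n*=np.sign(n[2])
print('top plane',k.sum(),c0,n,np.degrees(np.arccos(n[2])))
```

```text
231 299 67 133
red px 502 250.60756972111554 110.2589641434263
[[440.9586798  287.06057084 134.68099129]
 [458.69723707 304.20503654 146.59924477]
 [474.95001779 319.61472513 153.53566441]]
top plane 320 [454.56734677 301.30818324 147.34010672] [-0.3721436  -0.22954438  0.89934338] 25.928108351837793
```

View pics/w2.png

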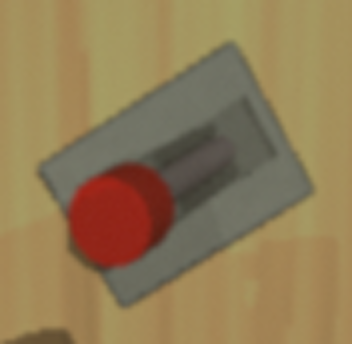

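The crop shows the head (about (250,110) in the full view) with the shank running up-right into the walled trough. The fit gives head centre (459,304,136) and a lean of 25.9° toward azimuth 212°. I'll grip across the lean plane so the pin can pivot between the pads later.

>>> {"op": "arm_command", "data": {
  "plan": [
    [1,0.035,-0.005,0,0],
    [1,0.04,-0.006,0.0,0],
    [1,0,0,0.02,0.17],
    [1,0,0,0.025,0.17],
    [1,0,0,0.025,0.17],
    [1,0,0,0.025,0.17],
    [1,0,0,0.025,0.17],
    [1,0,0,0.02,0.17],
    [1,0,0,0,0],
    [1,0,0,0,0],
    [1,0,0,0,0]
  ]
}}

```text
clock: 3.42
eef_pos: [459.4, 305.0, 207.7]
eef_rot: [3.142, -0.001, 0.553]
wrist_force: [0.0, -0.4, 0.1]
finger_gap: 94.1
finger_force: 0.0
```

Run:
```python
from h import *
s=manip.read_state(); print(s['eef_pos'],s['joints'])
M=R.from_euler('xyz',s['eef_rot']).as_matrix(); print(M.T@(np.array([459.4,304.3,116.6])-s['eef_pos']),M.T@np.array([-.372,-.230,.899]))
```

```text
[459.39627462 305.04041499 207.69052714] [5.19731345e-01 2.73906770e-01 1.45893196e+00 9.37724502e-06
 1.40730345e+00 1.53770691e+00]
[-0.51769259  0.62855594 91.08989667] [-4.36056076e-01  4.42805156e-04 -8.99633204e-01]
```

>>> {"op": "arm_command", "data": {
  "plan": [
    [1,0,0,0.02,0],
    [1,0,0,0.025,0],
    [1,0,0,0.025,0],
    [1,0,0.0005,0.02,0],
    [1,0,0,0,0],
    [-1,0,0,0,0],
    [-1,0,0,0,0],
    [-1,0,0,0,0],
    [-1,0,0,0,0],
    [-1,0,0,0,0],
    [-1,0,0,0,0]
  ],
  "newtons": 18
}}

```text
clock: 4.8
eef_pos: [459.3, 304.6, 116.8]
eef_rot: [-3.142, -0.0, 0.551]
wrist_force: [0.0, 0.1, 0.0]
finger_gap: 37.6
finger_force: 0.0
```

>>> {"op": "arm_command", "data": {
  "plan": [
    [-1,0,0,0,0],
    [-1,0,0,0,0],
    [-1,0,0,0,0]
  ]
}}

```text
clock: 5.18
eef_pos: [459.2, 304.6, 116.7]
eef_rot: [-3.142, 0.0, 0.551]
wrist_force: [-1.7, -0.1, 0.1]
finger_gap: 7.6
finger_force: 0.0
```

Run:
```python
from h import *
a=cam('scene')[1]; b=cam('side')[1]; c=cam('wrist')[1]
A=cv2.resize(a[150:280,230:380],(450,390)); B=cv2.resize(b[160:310,160:310],(350,390))
cv2.imwrite('pics/g1.png',np.hstack([A,B]))
cv2.imwrite('w3.png',c)
print(manip.read_state())
```

```text
{'clock': 5.325, 'joints': array([5.19125844e-01, 3.47606637e-01, 1.57828268e+00, 3.61465727e-05,
       1.21567779e+00, 1.53908047e+00]), 'qd': array([ 0.0016343 , -0.00105285,  0.00094811,  0.00013644,  0.00125085,
       -0.00063479]), 'effort': array([ 4.53057277e-03, -5.44831896e+01, -3.38761318e+01,  1.74751156e-02,
       -7.34802545e-02,  2.23736706e-04]), 'eef_pos': array([459.26605112, 304.59107109, 116.75976867]), 'eef_rot': array([-3.14155959e+00, -2.66023767e-05,  5.50829135e-01]), 'wrist_force': array([ 0.26310795,  0.54979808, -0.72319711]), 'moment': array([ 0.01862526,  0.05794052, -0.01017349]), 'finger_force': 0.0, 'finger_gap': 0.5021423208514617}
```

View pics/g1.png

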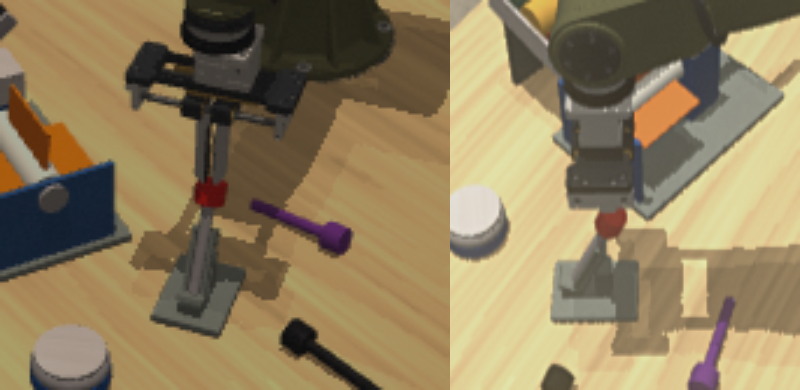

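The scene crop shows the shut fingers above or behind the head at (210,160), head at (210,195); the grip missed. I'll measure fingers and head together.

Run:
```python
from h import *
for n in ['scene','side','wrist']:
    c,i,W=cam(n); j=i.astype(int); Z=W[...,2]
    near=(abs(W[...,0]-460)<60)&(abs(W[...,1]-305)<60)
    red=near&(j[...,2]>1.8*j[...,1])&(j[...,2]>1.8*j[...,0])&(j[...,2]>60)&(Z>100)
    if red.sum(): print(n,'red',red.sum(),np.percentile(W[red],[2,50,98],axis=0).round().tolist())
    for lo,hi in [(100,125),(125,155),(155,175),(175,195)]:
        f=near&~red&(Z>lo)&(Z<hi)
        if f.sum()>3: print(n,lo,f.sum(),np.percentile(W[f],[2,50,98],axis=0).round().tolist())
cv2.imwrite('pics/w3.png',i)
```

```text
scene red 85 [[443.0, 299.0, 127.0], [467.0, 316.0, 140.0], [479.0, 326.0, 153.0]]
scene 100 30 [[461.0, 312.0, 101.0], [473.0, 318.0, 109.0], [481.0, 329.0, 122.0]]
scene 155 32 [[452.0, 302.0, 157.0], [467.0, 314.0, 167.0], [474.0, 323.0, 174.0]]
scene 175 44 [[449.0, 303.0, 176.0], [468.0, 314.0, 182.0], [477.0, 323.0, 193.0]]
side red 65 [[440.0, 294.0, 137.0], [451.0, 314.0, 146.0], [466.0, 323.0, 154.0]]
side 100 21 [[452.0, 309.0, 100.0], [468.0, 319.0, 107.0], [477.0, 326.0, 119.0]]
side 125 58 [[439.0, 290.0, 126.0], [450.0, 319.0, 138.0], [472.0, 325.0, 147.0]]
side 155 7 [[446.0, 313.0, 162.0], [455.0, 317.0, 165.0], [460.0, 320.0, 168.0]]
wrist red 963 [[450.0, 293.0, 131.0], [470.0, 312.0, 143.0], [477.0, 321.0, 153.0]]
wrist 100 227 [[468.0, 307.0, 101.0], [475.0, 314.0, 109.0], [480.0, 319.0, 117.0]]
wrist 125 44 [[443.0, 287.0, 128.0], [469.0, 297.0, 132.0], [478.0, 322.0, 152.0]]
wrist 155 394 [[462.0, 299.0, 157.0], [467.0, 308.0, 167.0], [474.0, 318.0, 175.0]]
wrist 175 638 [[462.0, 299.0, 176.0], [467.0, 308.0, 186.0], [475.0, 319.0, 195.0]]
```

View pics/w3.png

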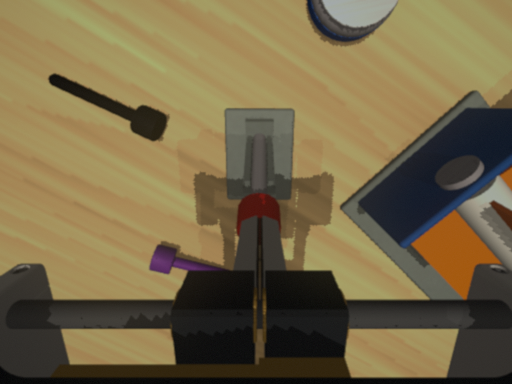

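Run:
```python
from h import *
for f,e in [('w1',(549.7,0,345.1)),('w2',(470.2,229.4,346.3))]:
    d=np.load(f+'.npz'); W=d['W']; g=W[200:290]
    for nm,sl in [('L',(slice(200,300),slice(90,220))),('R',(slice(200,300),slice(310,420)))]:
        q=W[sl].reshape(-1,3); q=q[q[:,2]>290]; q=q-np.array(e)
        if len(q): 
            k=np.argsort(q[:,2])[:15]; print(f,nm,len(q),'lowest rel tcp',np.median(q[k],0).round(1),q[:,2].min().round(1))
```

```text
w1 L 3972 lowest rel tcp [-45.9   2.9  38.7] 37.5
w1 R 3677 lowest rel tcp [48.3  1.3 38.5] 36.8
w2 L 3981 lowest rel tcp [-46.3   2.4  38.1] 37.0
w2 R 3675 lowest rel tcp [48.1  2.  38.1] 37.1
```

The camera depth shows the finger ends about 37.5 mm above the reported TCP, in several poses and in more than one camera. So the fingers closed just above the head. I'll reopen, descend 36 mm more and check the force.

>>> {"op": "arm_command", "data": {
  "plan": [
    [1,0,0,0,0],
    [1,0,0,0,0],
    [1,0,0,0,0],
    [1,0,0,0,0],
    [1,0,0,0,0],
    [1,0,0,0,0],
    [1,0,0,0.012,0],
    [1,0,0,0.012,0],
    [1,0,0,0.012,0],
    [1,0,0,0,0]
  ]
}}

```text
clock: 6.72
eef_pos: [458.7, 304.2, 79.4]
eef_rot: [-3.142, 0.002, 0.551]
wrist_force: [0.9, -0.1, 0.2]
finger_gap: 93.5
finger_force: 0.0
```

>>> {"op": "arm_command", "data": {
  "plan": [
    [-1,0,0,0,0],
    [-1,0,0,0,0],
    [-1,0,0,0,0],
    [-1,0,0,0,0],
    [-1,0,0,0,0],
    [-1,0,0,0,0],
    [-1,0,0,0,0],
    [-1,0,0,0,0]
  ],
  "newtons": 18
}}

```text
clock: 7.72
eef_pos: [459.2, 304.6, 80.8]
eef_rot: [-3.142, -0.0, 0.551]
wrist_force: [-1.1, 0.3, 1.1]
finger_gap: 33.5
finger_force: 18.0
```

Gripped (gap 33.5, 18 N). Now I draw it out along its axis.

>>> {"op": "arm_command", "data": {
  "plan": [
    [-1,-0.0022,0,-0.0045,0],
    [-1,-0.0044,0,-0.009,0],
    [-1,-0.0065,0,-0.0135,0],
    [-1,-0.0065,0,-0.0135,0],
    [-1,-0.0065,0,-0.0135,0],
    [-1,-0.0065,0,-0.0135,0],
    [-1,-0.0065,0,-0.0135,0],
    [-1,-0.0065,0,-0.0135,0],
    [-1,0,0,-0.03,0],
    [-1,0,0,-0.04,0],
    [-1,0,0,-0.04,0],
    [-1,0,0,-0.04,0],
    [-1,0,0,-0.03,0],
    [-1,0,0,0,0],
    [-1,0,0,0,0]
  ]
}}

```text
clock: 9.6
eef_pos: [420.1, 280.5, 353.8]
eef_rot: [-3.142, 0.002, 0.551]
wrist_force: [0.2, 0.6, -2.0]
finger_gap: 33.2
finger_force: 18.0
```

```bash
cat >> h.py <<'E'
def pin(n,c,W):
    """points of head and shank near the tool"""
    s=manip.read_state(); M=R.from_euler('xyz',s['eef_rot']).as_matrix(); e=np.array(s['eef_pos'])
    T=(W-e)@M; j=c['img'].astype(int)
    near=(abs(T[...,1])<25)&(abs(T[...,0])<100)&(T[...,2]>-70)&(T[...,2]<120)
    red=near&(j[...,2]>1.8*j[...,1])&(j[...,2]>1.8*j[...,0])&(j[...,2]>60)
    sh=near&~red&(T[...,2]>5)
    return s,T,red,sh
E
python3 - <<'E'
from h import *
for n in ['scene','side']:
    c,i,W=cam(n); s,T,red,sh=pin(n,c,W)
    print(n,s['eef_pos'],'red',red.sum(),np.median(T[red],0),'shank',sh.sum())
    if sh.sum()>5:
        q=T[sh]; o=q[np.argsort(q[:,2])]; print(o[::max(1,len(o)//8)].round(1).tolist())
E
```

```text
scene [420.01453567 280.49520246 353.65722827] red 86 [ 12.60882813  -3.91763088 -58.59173436] shank 75
[[31.6, 0.8, 5.5], [34.2, -6.4, 9.6], [39.9, 1.1, 14.9], [37.7, -8.0, 21.6], [47.5, -7.9, 26.4], [44.8, 2.2, 30.4], [49.5, -2.7, 37.3], [53.7, -4.1, 41.7], [54.5, -4.7, 48.5]]
side [420.04995694 280.50236688 353.75669538] red 42 [-11.77661312  -8.24988053 -61.29041389] shank 82
[[23.2, -5.7, 5.4], [38.0, -3.2, 10.8], [38.1, -7.9, 16.4], [33.4, -8.7, 19.1], [36.2, -8.8, 25.7], [43.8, -7.1, 30.7], [46.6, -6.0, 35.2], [49.3, -9.6, 42.0], [44.8, -8.1, 47.1]]
```

The pin is in hand, still leaning with its tip about 51 mm ahead along tool x and 51 mm below the reported TCP. I'll carry it to above the guide hole.

>>> {"op": "arm_command", "data": {
  "plan": [
    [-1,-0.0069,0.0192,0,0],
    [-1,-0.0136,0.0385,0,0],
    [-1,-0.0136,0.0385,0,0],
    [-1,-0.0136,0.0385,0,0],
    [-1,-0.0136,0.0385,0,0],
    [-1,-0.0136,0.0385,0,0],
    [-1,-0.0136,0.0385,0,0],
    [-1,-0.0136,0.0385,0,0],
    [-1,-0.0068,0.0194,0,0],
    [-1,0,0,0.03,0],
    [-1,0,0,0.03,0],
    [-1,0,0,0.03,0],
    [-1,0,0,0.015,0],
    [-1,0,0,0,0],
    [-1,0,0,0,0]
  ]
}}

```text
clock: 11.58
eef_pos: [489.2, -38.9, 251.3]
eef_rot: [3.141, -0.001, 0.551]
wrist_force: [-0.2, 0.6, -1.4]
finger_gap: 33.4
finger_force: 18.0
```

Run:
```python
from h import *
for n in ['wrist','scene','side']:
    c,i,W=cam(n); s,T,red,sh=pin(n,c,W)
    if n=='wrist': cv2.imwrite('pics/w4.png',i); e=s['eef_pos']; M=R.from_euler('xyz',s['eef_rot']).as_matrix(); print(e,s['finger_gap'],'hole in tool',M.T@(np.array([532.4,-12.2,165])-e))
    t=(abs(W[...,2]-165)<4)&(abs(W[...,0]-532)<45)&(abs(W[...,1]+12)<45)
    if n=='wrist' and t.sum()>200: print(t.sum(),cv2.minAreaRect(W[t][:,:2].astype(np.float32)))
    q=T[sh]; q=q[(q[:,2]>5)&(q[:,2]<60)]
    if len(q)>10:
        print(n,len(q),'max z',np.percentile(q[:,2],98))
        for lo in range(5,55,10):
            k=(q[:,2]>=lo)&(q[:,2]<lo+10)
            if k.sum()>2: print(lo,k.sum(),np.percentile(q[k],[5,50,95],axis=0).round(1).tolist())
```

```text
[489.25799375 -38.8699946  251.33164644] 33.3736439738259 hole in tool [50.61022902 -0.2370928  86.39573483]
2774 ((532.3551025390625, -12.534393310546875), (60.112674713134766, 68.0606460571289), 76.97328186035156)
wrist 462 max z 46.4177375610771
5 125 [[32.0, -5.1, 5.2], [35.8, 0.9, 9.8], [38.9, 7.4, 14.2]]
15 116 [[36.3, -4.7, 15.6], [40.7, 1.3, 19.7], [43.4, 7.2, 24.3]]
25 104 [[41.4, -5.4, 25.4], [45.4, 0.8, 29.6], [48.3, 7.1, 34.6]]
35 98 [[45.9, -5.7, 35.6], [50.2, 0.8, 40.2], [53.1, 7.3, 44.5]]
45 19 [[48.6, -5.9, 45.2], [52.7, -0.1, 46.5], [54.6, 6.7, 48.0]]
scene 56 max z 48.41586537494933
5 11 [[27.6, -7.7, 7.2], [36.8, -3.4, 10.8], [42.1, 4.2, 13.6]]
15 13 [[34.4, -10.1, 15.7], [40.8, -4.5, 19.4], [49.0, 0.1, 24.4]]
25 13 [[33.5, -9.0, 26.5], [46.0, -4.7, 30.5], [51.8, 3.2, 33.3]]
35 14 [[45.7, -9.7, 36.1], [52.6, -6.3, 41.2], [59.0, 1.8, 44.1]]
45 5 [[50.0, -9.0, 45.7], [53.3, -3.1, 48.1], [57.3, 1.1, 52.4]]
side 54 max z 47.26851145807029
5 12 [[25.5, -9.5, 6.2], [31.8, -7.1, 11.0], [36.5, -3.7, 14.2]]
15 12 [[31.6, -11.0, 15.9], [37.9, -6.0, 18.9], [42.5, -2.3, 23.8]]
25 14 [[34.9, -9.9, 25.7], [40.9, -6.0, 31.8], [46.6, -0.9, 34.0]]
35 11 [[40.6, -10.2, 36.3], [45.6, -6.4, 40.1], [51.7, -1.0, 43.2]]
45 5 [[46.1, -9.6, 45.6], [48.6, -6.8, 46.5], [51.8, -2.9, 47.8]]
```

View pics/w4.png

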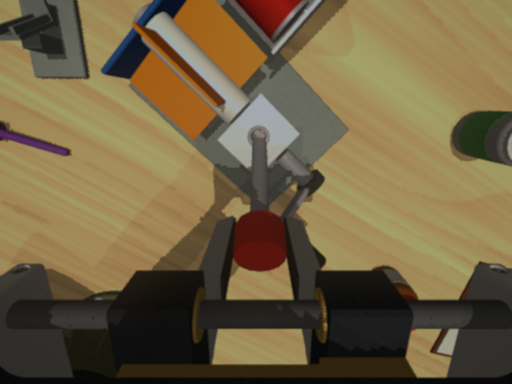

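The wrist view shows the tip at (259,133) right over the guide hole in the block top, within about 1 mm. I'll seat the tip in the chamfered mouth, then pivot the pin upright.

>>> {"op": "arm_command", "data": {
  "plan": [
    [-1,0.0005,-0.0008,0.01,0],
    [-1,0,0,0.015,0],
    [-1,0,0,0.008,0],
    [-1,0,0,0.004,0],
    [-1,0,0,0.003,0],
    [-1,0,0,0,0]
  ],
  "newtons": 12
}}

```text
clock: 12.48
eef_pos: [489.0, -37.8, 210.3]
eef_rot: [3.141, -0.0, 0.551]
wrist_force: [0.8, 0.6, -1.2]
finger_gap: 33.4
finger_force: 12.0
```

>>> {"op": "arm_command", "data": {
  "plan": [
    [-1,0.0045,0,-0.002,0],
    [-1,0.0049,0,-0.0021,0],
    [-1,0.0049,0,-0.0016,0],
    [-1,0.0049,0,-0.0016,0],
    [-1,0.005,0,-0.0012,0],
    [-1,0.005,0,-0.0012,0],
    [-1,0,0,0,0]
  ]
}}

```text
clock: 13.35
eef_pos: [513.9, -22.4, 219.8]
eef_rot: [-3.141, 0.0, 0.551]
wrist_force: [-1.3, 0.3, -1.7]
finger_gap: 33.0
finger_force: 12.0
```

```bash
cat > tl.py <<'E'
from h import *
c,i,W=cam('wrist'); s,T,red,sh=pin('wrist',c,W); q=T[sh]; q=q[abs(q[:,1])<14]
M=R.from_euler('xyz',s['eef_rot']).as_matrix(); H=M.T@(np.array([532.4,-12.4,165])-s['eef_pos'])
q=q[q[:,2]<H[2]-4]; print(s['eef_pos'],s['wrist_force'],s['finger_gap'],'hole',H.round(1))
for lo in range(-20,60,10):
    k=(q[:,2]>=lo)&(q[:,2]<lo+10)
    if k.sum()>2: print(lo,k.sum(),np.percentile(q[k],[5,50,95],axis=0).round(1).tolist())
r=T[red]; print('red',np.percentile(r,[3,50,97],axis=0).round(1).tolist())
E
python3 tl.py
```

```text
[513.79913342 -22.49082589 219.77134262] [ 0.1026327  -0.67623064 -1.35101136] 33.44007805986006 hole [21.1  1.2 54.8]
0 47 [[14.5, -4.3, 5.5], [18.4, 1.7, 7.6], [19.4, 7.4, 9.8]]
10 86 [[15.5, -5.0, 10.3], [19.4, 1.3, 15.1], [21.6, 7.0, 19.9]]
20 75 [[16.9, -5.0, 20.7], [21.7, 0.8, 25.0], [23.4, 7.2, 29.2]]
30 66 [[21.0, -4.9, 30.8], [24.0, 1.3, 34.5], [25.5, 7.1, 39.7]]
40 60 [[23.0, -4.2, 40.6], [26.1, 0.8, 45.3], [28.0, 7.6, 49.4]]
50 4 [[24.2, -4.1, 50.1], [26.8, 2.8, 50.3], [28.7, 6.3, 50.5]]
red [[-15.9, -13.4, -69.7], [3.8, 0.9, -66.2], [15.8, 15.5, -49.0]]
```

It is pivoting as planned, now at about 11°. I'll finish the erection, then lower.

>>> {"op": "arm_command", "data": {
  "plan": [
    [-1,0.005,0,-0.0008,0],
    [-1,0.005,0,-0.0005,0],
    [-1,0.005,0,-0.0003,0],
    [-1,0.004,0,0,0],
    [-1,0.0021,0,0,0],
    [-1,0,0,0,0]
  ]
}}

```text
clock: 14.15
eef_pos: [531.8, -11.5, 221.4]
eef_rot: [-3.141, 0.0, 0.551]
wrist_force: [-1.1, -0.5, -1.6]
finger_gap: 33.4
finger_force: 12.0
```

```bash
python3 tl.py
```

```text
[531.69160474 -11.53549311 221.46318314] [-0.46157254  0.02364793 -1.97962061] 33.456005668947455 hole [ 0.2  1.1 56.5]
0 35 [[3.4, -4.4, 5.3], [6.1, 1.7, 7.5], [7.0, 6.8, 9.8]]
10 60 [[1.9, -4.6, 10.7], [6.5, 1.2, 14.7], [7.4, 7.2, 19.1]]
20 51 [[1.7, -5.6, 20.3], [6.7, 0.8, 25.0], [7.6, 6.8, 29.6]]
30 46 [[3.8, -4.7, 30.3], [7.0, 1.3, 34.7], [8.0, 7.2, 39.1]]
40 44 [[3.8, -5.0, 40.3], [7.5, 0.8, 45.0], [8.4, 6.8, 49.5]]
50 10 [[2.9, -4.9, 50.3], [6.1, 3.3, 51.0], [8.2, 7.5, 52.4]]
red [[-15.0, -13.2, -68.4], [3.4, 0.9, -67.0], [14.6, 15.3, -47.8]]
```

>>> {"op": "arm_command", "data": {
  "plan": [
    [-1,0.0003,0,0.004,0],
    [-1,0,0,0.005,0],
    [-1,0,0,0.005,0],
    [-1,0,0,0.005,0],
    [-1,0,0,0.005,0],
    [-1,0,0,0.005,0],
    [-1,0,0,0.004,0],
    [-1,0,0,0,0]
  ]
}}

```text
clock: 15.2
eef_pos: [531.8, -11.4, 188.2]
eef_rot: [-3.141, 0.0, 0.551]
wrist_force: [-0.7, -0.2, -2.2]
finger_gap: 33.8
finger_force: 12.0
```

>>> {"op": "arm_command", "data": {
  "plan": [
    [-1,0,0,0.002,0],
    [-1,0,0,0.0015,0],
    [-1,0,0,0.0015,0],
    [-1,0,0,0,0]
  ]
}}

```text
clock: 15.7
eef_pos: [531.9, -11.4, 183.4]
eef_rot: [-3.141, 0.0, 0.551]
wrist_force: [-0.1, 0.0, -1.3]
finger_gap: 33.6
finger_force: 12.0
```

```bash
python3 tl.py
```

```text
[531.94414554 -11.41505372 183.47374332] [ 0.05443278  0.47797545 -2.39746964] 33.68988551444715 hole [-0.1  1.1 18.5]
0 32 [[3.1, -4.4, 5.2], [6.1, 1.2, 7.9], [7.0, 6.9, 9.8]]
10 28 [[2.0, -5.1, 10.5], [5.8, -0.1, 12.6], [6.8, 7.0, 14.4]]
red [[-15.0, -13.3, -68.4], [3.3, 0.9, -67.0], [14.5, 15.3, -47.7]]
```

The head top reads about 251 mm, so the pin is standing on the shaft. I'll release, rise and turn the gripper square to the crank handle.

>>> {"op": "arm_command", "data": {
  "plan": [
    [1,0,0,0,0],
    [1,0,0,0,0],
    [1,0,0,0,0],
    [1,0,0,0,0],
    [1,0,0,0,0],
    [1,0,0,-0.015,0],
    [1,0,0,-0.025,0],
    [1,0,0,-0.04,0],
    [1,0,0,-0.04,-0.158],
    [1,0,0,-0.03,-0.158],
    [1,0,0,0,-0.158],
    [1,0,0,0,-0.158],
    [1,0,0,0,-0.159],
    [1,0,0,0,0],
    [1,0,0,0,0]
  ]
}}

```text
clock: 17.62
eef_pos: [531.9, -11.4, 334.1]
eef_rot: [3.141, -0.0, 1.338]
wrist_force: [-0.0, -0.2, -2.0]
finger_gap: 94.0
finger_force: 0.0
```

```bash
cat > cr.py <<'E'
from h import *
G=np.array([532.4,-12.3,0]); y=-np.radians(13.05); X=np.array([np.cos(y),np.sin(y),0]); Y=np.array([-np.sin(y),np.cos(y),0]); D=np.stack([X,Y,[0,0,1]])
s=manip.read_state(); print(s['eef_pos'],s['eef_rot'],s['finger_gap'])
for n in ['scene','side','wrist']:
    c,i,W=cam(n); L=(W-G)@D.T; j=i.astype(int)
    red=(np.hypot(L[...,0],L[...,1])<40)&(L[...,2]>167)&(L[...,2]<262)&(j[...,2]>1.8*j[...,1])&(j[...,2]>1.8*j[...,0])&(j[...,2]>60)
    if red.sum(): print(n,'red',red.sum(),np.percentile(L[red],[3,50,97],axis=0).round(1).tolist())
    m=(L[...,1]<-112)&(L[...,1]>-176)&(abs(L[...,0])<95)&(L[...,2]>100)&(L[...,2]<200)
    q=L[m]
    if len(q)<10: continue
    print(n,'handle',len(q),np.percentile(q,[3,50,97],axis=0).round(1).tolist())
    from scipy.optimize import least_squares
    # circle of radius 11 in x-z, centre on radius 80
    f=lambda t: np.hypot(q[:,0]-80*np.sin(t[0]),q[:,2]-100-80*np.cos(t[0]))-11
    r=least_squares(f,[-.9],loss='soft_l1'); print('theta',r.x,np.median(abs(r.fun)))
E
python3 cr.py
```

```text
[531.94871755 -11.38066485 334.05080048] [ 3.14108660e+00 -7.38331740e-05  1.33825462e+00] 93.99728552622196
scene red 86 [[-17.5, -8.2, 224.8], [-3.2, 13.4, 242.9], [10.8, 24.8, 250.3]]
scene handle 18 [[-69.7, -171.8, 149.5], [-59.0, -161.3, 155.1], [-52.1, -148.5, 160.5]]
theta [-0.93922986] 1.9110489199333829
side red 46 [[-21.0, -8.5, 246.8], [-9.2, 2.9, 249.5], [5.7, 14.7, 253.5]]
side handle 85 [[-75.3, -168.5, 147.4], [-70.3, -140.1, 157.8], [-58.7, -113.8, 162.6]]
theta [-0.91251415] 1.0488842353705685
wrist red 705 [[-19.6, -12.8, 235.7], [-5.7, 2.9, 249.5], [7.9, 16.7, 251.2]]
wrist handle 465 [[-72.1, -171.7, 151.3], [-60.8, -142.1, 158.4], [-51.9, -114.0, 161.0]]
theta [-0.90760413] 0.5112068802301959
```

Pin stands on the shaft (head top about 250 mm) and the crank is at −0.91 rad. Now the gripper goes over the handle.

>>> {"op": "arm_command", "data": {
  "plan": [
    [0.28,-0.02,-0.0085,0,0],
    [0.28,-0.036,-0.016,0,0],
    [0.28,-0.036,-0.016,0,0],
    [0.28,-0.036,-0.016,0,0],
    [0.28,-0.015,-0.006,0.02,0],
    [0.28,0,0,0.04,0],
    [0.28,0,0,0.04,0],
    [0.28,0,0,0.04,0],
    [0.28,0,0,0.03,0],
    [0.28,0,0,0,0],
    [0.28,0,0,0,0]
  ],
  "newtons": 30
}}

```text
clock: 19.15
eef_pos: [438.9, -137.0, 165.0]
eef_rot: [3.14, 0.0, 1.341]
wrist_force: [0.3, 0.1, 0.2]
finger_gap: 60.2
finger_force: 0.0
```

```bash
cat >> cr.py <<'E'
print('tool L',((s['eef_pos']-G)@D.T).round(1),'tip z',s['eef_pos'][2]+37.5,'F',s['wrist_force'].round(1))
E
python3 cr.py
```

```text
[ 438.90894326 -136.99884925  165.01260057] [3.13981012e+00 3.14442280e-04 1.34117812e+00] 60.18442537060803
scene red 89 [[-18.2, -7.8, 225.2], [-3.0, 12.6, 243.9], [10.2, 23.8, 250.0]]
scene handle 18 [[-70.0, -173.6, 145.6], [-59.3, -161.2, 153.5], [-53.6, -151.7, 162.2]]
theta [-0.94761116] 1.7912277450611311
side red 57 [[-22.2, -12.1, 246.2], [-8.4, 4.8, 250.0], [4.5, 17.6, 252.6]]
side handle 88 [[-75.8, -171.1, 146.5], [-70.0, -141.5, 157.3], [-58.2, -112.9, 161.4]]
theta [-0.91575527] 1.15381452145109
wrist red 549 [[-16.6, -16.8, 226.6], [-8.9, -15.7, 235.9], [0.4, -11.6, 246.5]]
wrist handle 1616 [[-72.3, -172.6, 152.4], [-62.1, -141.9, 158.6], [-52.4, -113.8, 160.6]]
theta [-0.90770502] 0.538296519545014
tool L [ -62.9 -142.6  165. ] tip z 202.51260057356632 F [0.3 0.1 0.2]
```

>>> {"op": "arm_command", "data": {
  "plan": [
    [0.28,0,0,0.02,0],
    [0.28,0,0,0.025,0],
    [0.28,0,0,0.022,0],
    [0.28,0,0,0,0],
    [-0.43,0,0,0,0],
    [-0.43,0,0,0,0],
    [-0.43,0,0,0,0],
    [-0.43,0,0,0,0],
    [-0.43,0,0,0,0]
  ]
}}

```text
clock: 20.42
eef_pos: [438.7, -136.5, 96.6]
eef_rot: [3.141, 0.0, 1.342]
wrist_force: [0.4, -0.2, -0.3]
finger_gap: 26.9
finger_force: 0.0
```

>>> {"op": "arm_command", "data": {
  "plan": [
    [-0.43,0,0.0042,-0.0049,0],
    [-0.43,0,0.0045,-0.0045,0],
    [-0.43,0,0.0045,-0.0039,0],
    [-0.43,0,0.0048,-0.0036,0],
    [-0.43,0,0.0051,-0.0032,0],
    [-0.43,0,0.0053,-0.0028,0],
    [-0.43,0,0.0074,-0.0032,0],
    [-0.43,0,0,0,0]
  ]
}}

```text
clock: 21.42
eef_pos: [473.7, -144.7, 123.2]
eef_rot: [-3.141, 0.0, 1.342]
wrist_force: [-1.8, 0.6, 1.7]
finger_gap: 26.9
finger_force: 0.9
```

```bash
python3 cr.py
```

```text
[ 473.73496378 -144.71106034  123.22568416] [-3.14128408e+00  1.08768570e-04  1.34177238e+00] 26.916932733621824
scene red 89 [[-22.0, -6.0, 223.7], [-4.5, 12.3, 240.3], [8.5, 21.2, 248.9]]
scene handle 111 [[-50.4, -161.9, 165.0], [-24.1, -131.9, 181.5], [-0.3, -114.7, 198.4]]
theta [-0.23167423] 7.068448017361746
side red 62 [[-25.3, -9.3, 243.1], [-10.9, 4.3, 248.9], [2.7, 19.9, 251.3]]
side handle 130 [[-55.7, -148.4, 167.6], [-34.7, -132.4, 183.1], [-6.6, -116.1, 199.3]]
theta [-0.3715727] 8.964844346774033
wrist handle 4042 [[-48.2, -171.3, 169.1], [-28.4, -134.5, 183.2], [-4.0, -114.3, 197.1]]
theta [-0.3718802] 1.1290391331183312
tool L [ -27.3 -142.2  123.2] tip z 160.72568415833427 F [-1.8  0.6  1.7]
```

Crank at −0.38 rad with the pin still standing. From here I go in small steps, checking pin height each time.

Create ck.py:
```python
from h import *
G=np.array([532.4,-12.3,0]); y=-np.radians(13.05); D=np.array([[np.cos(y),np.sin(y),0],[-np.sin(y),np.cos(y),0],[0,0,1]])
s=manip.read_state()
for n in ['scene','side']:
    c,i,W=cam(n); L=(W-G)@D.T; j=i.astype(int)
    red=(np.hypot(L[...,0],L[...,1])<45)&(L[...,2]>167)&(L[...,2]<262)&(j[...,2]>1.8*j[...,1])&(j[...,2]>1.8*j[...,0])&(j[...,2]>60)
    print(n,red.sum(),np.percentile(L[red],[3,50,97],axis=0).round(0).tolist() if red.sum() else '')
print('L',((s['eef_pos']-G)@D.T).round(1),'F',s['wrist_force'].round(1),'f',s['finger_force'],s['finger_gap'])
```

```text
(no output)
```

>>> {"op": "arm_command", "data": {
  "plan": [
    [-0.43,0,0.0025,-0.0009,0],
    [-0.43,0,0.0025,-0.0009,0],
    [-0.43,0,0.0025,-0.0008,0],
    [-0.43,0,0.0025,-0.0007,0]
  ]
}}

```text
clock: 22.08
eef_pos: [482.9, -146.8, 126.2]
eef_rot: [-3.14, 0.0, 1.342]
wrist_force: [-7.7, 1.2, 6.1]
finger_gap: 26.6
finger_force: 3.5
```

```bash
python3 ck.py
```

```text
scene 94 [[-21.0, -7.0, 219.0], [-5.0, 15.0, 240.0], [7.0, 24.0, 248.0]]
side 58 [[-25.0, -11.0, 244.0], [-10.0, 4.0, 247.0], [2.0, 20.0, 250.0]]
L [ -17.9 -142.2  126.2] F [-7.7  1.2  6.1] f 3.5101494938135147 26.585423385525203
```

>>> {"op": "arm_command", "data": {
  "plan": [
    [-0.43,0,0.0025,-0.0006,0],
    [-0.43,0,0.0025,-0.0005,0],
    [-0.43,0,0.0025,-0.0004,0]
  ]
}}

```text
clock: 22.55
eef_pos: [490.3, -148.5, 127.6]
eef_rot: [-3.141, 0.0, 1.342]
wrist_force: [-5.9, 0.6, 5.1]
finger_gap: 26.7
finger_force: 3.0
```

```bash
python3 ck.py
```

```text
scene 88 [[-16.0, -8.0, 178.0], [1.0, 13.0, 201.0], [13.0, 22.0, 209.0]]
side 51 [[-18.0, -9.0, 204.0], [-3.0, 5.0, 208.0], [11.0, 18.0, 210.0]]
L [ -10.3 -142.2  127.6] F [-5.9  0.6  5.1] f 3.0481579899787903 26.71145266523186
```

The pin dropped: head top now about 209 mm (from 250), at crank about −0.16 rad. I'll release the handle, rise, shut the fingers and move over the head.

>>> {"op": "arm_command", "data": {
  "plan": [
    [0.28,0,-0.0025,0,0],
    [0.28,0,0,0,0],
    [0.28,0,0,0,0],
    [0.28,0,0,-0.015,0],
    [0.28,0,0,-0.03,0],
    [0.28,0,0,-0.04,0],
    [0.28,0,0,-0.04,0],
    [-1,0.02,0.003,-0.01,0],
    [-1,0.035,0.003,0,0],
    [-1,0.035,0.003,0,0],
    [-1,0.035,0.003,0,0],
    [-1,0.018,0.002,0,0],
    [-1,0,0,0,0],
    [-1,0,0,0,0]
  ]
}}

```text
clock: 24.4
eef_pos: [534.1, -12.8, 262.7]
eef_rot: [3.141, 0.0, 1.341]
wrist_force: [0.1, 0.6, -0.1]
finger_gap: 0.5
finger_force: 0.0
```

```bash
python3 ck.py
python3 - <<'E'
from h import *
c,i,W=cam('wrist'); s,T,red,sh=pin('wrist',c,W)
j=i.astype(int); r=(abs(T[...,0])<60)&(abs(T[...,1])<60)&(j[...,2]>1.8*j[...,1])&(j[...,2]>1.8*j[...,0])&(j[...,2]>60)&(W[...,2]>190)&(W[...,2]<215)
print('head in tool',r.sum(),np.percentile(T[r],[2,50,98],axis=0).round(1).tolist(),np.percentile(W[r][:,2],[50,95]))
f=(abs(T[...,0])<30)&(abs(T[...,1])<30)&(T[...,2]>-60)&(T[...,2]<0); print('finger low',np.percentile(T[f],[50,98,100],axis=0).round(1).tolist())
E
```

```text
scene 88 [[-12.0, -9.0, 180.0], [3.0, 13.0, 201.0], [17.0, 23.0, 208.0]]
side 41 [[-17.0, -10.0, 205.0], [-4.0, 3.0, 207.0], [9.0, 14.0, 211.0]]
L [ 1.700e+00 -1.000e-01  2.627e+02] F [ 0.1  0.6 -0.1] f 0.0 0.453760392737796
head in tool 833 [[-14.3, -17.1, 54.0], [2.2, -2.5, 55.5], [16.0, 11.5, 69.2]] [207.10016284 208.26032903]
finger low [[8.8, 1.5, -51.1], [9.4, 12.6, -39.6], [9.7, 13.3, -36.7]]
```

>>> {"op": "arm_command", "data": {
  "plan": [
    [-1,0.001,-0.0025,0.02,0],
    [-1,0,0,0.03,0],
    [-1,0,0,0.025,0],
    [-1,0,0,0.012,0],
    [-1,0,0,0.003,0],
    [-1,0,0,0.002,0],
    [-1,0,0,0.002,0]
  ]
}}

```text
clock: 25.42
eef_pos: [532.5, -10.4, 169.3]
eef_rot: [3.14, -0.0, 1.342]
wrist_force: [-0.7, 0.2, 6.3]
finger_gap: 0.2
finger_force: 3.4
```

>>> {"op": "arm_command", "data": {
  "plan": [
    [-1,0,0,0.002,0],
    [-1,0,0,0.002,0],
    [-1,0,0,0.002,0],
    [-1,0,0,0.002,0]
  ]
}}

```text
clock: 25.92
eef_pos: [532.8, -10.4, 161.8]
eef_rot: [3.139, -0.0, 1.342]
wrist_force: [-0.5, 0.6, 7.1]
finger_gap: 0.4
finger_force: 3.7
```

>>> {"op": "arm_command", "data": {
  "plan": [
    [-1,0,0,0.002,0],
    [-1,0,0,0.002,0],
    [-1,0,0,0.002,0],
    [-1,0,0,0.0015,0],
    [-1,0,0,0,0]
  ]
}}

```text
clock: 26.55
eef_pos: [532.7, -10.4, 154.1]
eef_rot: [3.139, -0.0, 1.342]
wrist_force: [-0.1, 0.5, 4.3]
finger_gap: 0.1
finger_force: 2.5
```

```bash
python3 ck.py
```

```text
scene 62 [[-13.0, -1.0, 169.0], [6.0, 16.0, 183.0], [17.0, 23.0, 192.0]]
side 22 [[-16.0, -8.0, 189.0], [-9.0, 8.0, 191.0], [3.0, 17.0, 194.0]]
L [ -0.2   1.9 154.1] F [-0.1  0.5  4.3] f 2.478641444722598 0.13984353229610558
```

Nearly home (tips at about 192). I'll press until the force shows the head seated on the block.

>>> {"op": "arm_command", "data": {
  "plan": [
    [-1,0,0,0.001,0],
    [-1,0,0,0.001,0],
    [-1,0,0,0,0]
  ]
}}

```text
clock: 27.02
eef_pos: [532.8, -10.4, 152.6]
eef_rot: [3.139, -0.0, 1.342]
wrist_force: [-1.0, 0.1, 9.2]
finger_gap: 0.5
finger_force: 4.8
```

>>> {"op": "arm_command", "data": {
  "plan": [
    [-1,0,0,0.001,0],
    [-1,0,0,0.001,0],
    [-1,0,0,0,0]
  ]
}}

```text
clock: 27.4
eef_pos: [533.0, -10.4, 152.4]
eef_rot: [3.137, -0.001, 1.342]
wrist_force: [-10.3, 0.2, 26.2]
finger_gap: 0.6
finger_force: 13.3
```

The force jumped to 26 N with no travel, so the head is seated. I'll back off and verify.

>>> {"op": "arm_command", "data": {
  "plan": [
    [-1,0,0,-0.005,0],
    [-1,0,0,-0.025,0],
    [-1,0,0,-0.04,0],
    [-1,0,0,-0.04,0],
    [-1,-0.04,0,-0.04,0],
    [-1,-0.04,0,-0.03,0],
    [-1,0,0,0,0],
    [-1,0,0,0,0]
  ]
}}

```text
clock: 28.4
eef_pos: [513.8, -87.9, 328.2]
eef_rot: [-3.141, -0.0, 1.342]
wrist_force: [-0.6, 0.2, -0.2]
finger_gap: 0.3
finger_force: 0.0
```

```bash
python3 ck.py
python3 - <<'E'
from h import *
c,i,W=cam('wrist'); j=i.astype(int)
r=(np.hypot(W[...,0]-532,W[...,1]+12)<40)&(j[...,2]>1.8*j[...,1])&(j[...,2]>1.8*j[...,0])&(j[...,2]>60)&(W[...,2]>150)
print('head',r.sum(),np.percentile(W[r],[3,50,97],axis=0).round(1).tolist())
a=cam('scene')[1]
cv2.imwrite('pics/end.png',np.hstack([cv2.resize(i,(400,300)),cv2.resize(a[100:310,80:360],(400,300))]))
E
```

```text
scene 81 [[-12.0, -10.0, 169.0], [3.0, 12.0, 185.0], [17.0, 24.0, 193.0]]
side 53 [[-17.0, -10.0, 187.0], [-2.0, 3.0, 190.0], [12.0, 16.0, 193.0]]
L [ -1.1 -77.8 328.2] F [-0.6  0.2 -0.2] f 0.0 0.28101010915732166
head 541 [[518.8, -26.7, 188.7], [532.6, -12.9, 190.1], [546.4, 0.7, 191.5]]
```

View pics/end.png

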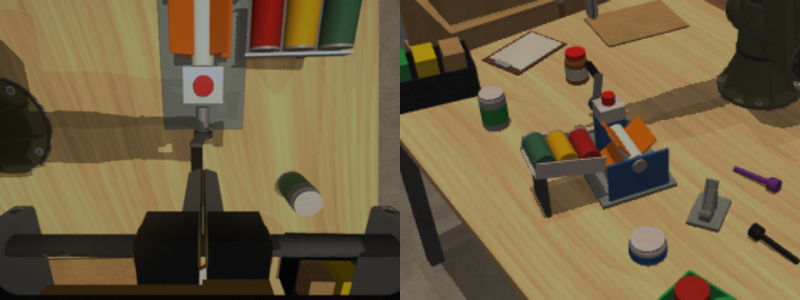

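The red head sits flat on the block top at (203,86): head top 190 mm, so its underside is at about 164–165 mm, centred on the hole. Tin, jar, flat tin and look-alikes are in place, and the robot touches nothing.

```bash
python3 -c "
from cell import ticket; print(ticket.sign_off())"
```

```text
the job is handed in; nothing more can be done
None
```

The job is handed in: the pin dropped into the cross-hole at a crank angle of about −0.16 rad and is pushed fully home, head down on the block; the tins and jar look undisturbed in the last picture, and the robot's clock read about 28 s of the 72 s limit.

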